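Switch off the polisher, then its extractor, at their starters

TASK

Polishing is finished: switch off the bench polisher by pressing the red button on its blue starter box until it latches in, and only then switch off the dust extractor by pressing the red button on its yellow starter box the same way. Press gently with the fingertips; the compressor stays running, so do not touch its white starter box, do not touch any green button, and leave everything else on the bench where it is. Finish with the hand drawn clear.

Things in the scene. Friction and masses are not known exactly. Their poses are not given: they have to be found in the camera images.
- polisher_starter: The polisher's motor starter: a grey switch box with a blue cover, screwed to the bench, 160 x 100 mm and 85 mm high to the top of the cover (184 mm long over its thin mounting flange). Origin: centre of its underside; own x runs along its length, z up. On the cover's middle line sit two buttons: the red STOP at own x = -30 mm and the green START at own x = +30 mm, 60 mm apart.
- polisher_red (a point): Centre of the top face of the red stop button of the blue starter: a projecting round head 31 mm across on a steel bezel (39 mm across, 4 mm high). It is a point that moves with the button: 104 mm above the bench while the machine runs, 96 mm when the button is latched in. Pressed straight down.
- polisher_stop (a joint): Travel of that red button: 0 = out (polisher running), 0.008 m = latched in (polisher off). About 4 to 5 N starts it down; past half travel it snaps in and stays, and the green button of the box pops out 8 mm; let go earlier it springs back. Beyond 8 mm the head alone gives up to 4 mm more on an overtravel spring (6 N rising to 14 N), then stops hard.
- polisher_start: The green start button of the blue starter, 27 mm across, in a fixed steel guard ring 39 mm across and 10 mm high on the cover. Origin: its axis at the level of the cover while it is in. While the machine runs its face is in, 3 mm above the cover; it pops out to 11 mm when the machine is off.
- extractor_starter: The extractor's motor starter: a grey switch box with a yellow cover, screwed to the bench, 160 x 100 mm and 85 mm high to the top of the cover (184 mm long over its thin mounting flange). Origin: centre of its underside; own x runs along its length, z up. On the cover's middle line sit two buttons: the red STOP at own x = -30 mm and the green START at own x = +30 mm, 60 mm apart.
- extractor_red (a point): Centre of the top face of the red stop button of the yellow starter: a projecting round head 31 mm across on a steel bezel (39 mm across, 4 mm high). It is a point that moves with the button: 104 mm above the bench while the machine runs, 96 mm when the button is latched in. Pressed straight down.
- extractor_stop (a joint): Travel of that red button: 0 = out (extractor running), 0.008 m = latched in (extractor off). About 4 to 5 N starts it down; past half travel it snaps in and stays, and the green button of the box pops out 8 mm; let go earlier it springs back. Beyond 8 mm the head alone gives up to 4 mm more on an overtravel spring (6 N rising to 14 N), then stops hard.
- extractor_start: The green start button of the yellow starter, 27 mm across, in a fixed steel guard ring 39 mm across and 10 mm high on the cover. Origin: its axis at the level of the cover while it is in. While the machine runs its face is in, 3 mm above the cover; it pops out to 11 mm when the machine is off.
- compressor_starter: The compressor's motor starter: a grey switch box with a white cover, screwed to the bench, 160 x 100 mm and 85 mm high to the top of the cover (184 mm long over its thin mounting flange). Origin: centre of its underside; own x runs along its length, z up. On the cover's middle line sit two buttons: the red STOP at own x = -30 mm and the green START at own x = +30 mm, 60 mm apart.
- compressor_red (a point): Centre of the top face of the red stop button of the white starter: a projecting round head 31 mm across on a steel bezel (39 mm across, 4 mm high). It is a point that moves with the button: 104 mm above the bench while the machine runs, 96 mm when the button is latched in. Pressed straight down.
- compressor_stop (a joint): Travel of that red button: 0 = out (compressor running), 0.008 m = latched in (compressor off). About 4 to 5 N starts it down; past half travel it snaps in and stays, and the green button of the box pops out 8 mm; let go earlier it springs back. Beyond 8 mm the head alone gives up to 4 mm more on an overtravel spring (6 N rising to 14 N), then stops hard.
- compressor_start: The green start button of the white starter, 27 mm across, in a fixed steel guard ring 39 mm across and 10 mm high on the cover. Origin: its axis at the level of the cover while it is in. While the machine runs its face is in, 3 mm above the cover; it pops out to 11 mm when the machine is off.
- polish_can: Bystander: can of metal polish, red label, plain metal top, 36 mm across, 100 mm high, standing loose between the starters. Origin: centre of its underside.
- punch_pot: Bystander: small aluminium pot 38 mm across with five chasing punches standing in it, 110 mm high over all (one loose body). Origin: centre of its underside.
- hammer: Bystander: ball-peen hammer lying on its side behind the starters, 265 mm long, 30 mm high, wooden handle along own x. Origin: bench level under the handle, 60 mm from the handle's head end.
- compound_bar: Bystander: reddish-brown bar of polishing compound, 110 x 42 x 34 mm, in the gap between two starters on the robot's side. Origin: centre of its underside.
- rivet_jar: Bystander: small jar of rivets with a steel cap, 54 mm across, 70 mm high, in the gap between two starters on the robot's side. Origin: centre of its underside.
- tin_plaque: Bystander: round punched tin plaque with a skull, 100 mm across, 13 mm high, lying behind the starters. Origin: centre of its underside.

How it is judged (in metres and radians):
On the way, in this order (a step that is already met when the one before it is completed fails the run):
1. the polisher is off (red button on the blue box latched in) while the extractor still runs (value of joint polisher_stop above 0.006 m and value of joint extractor_stop below 0.002 m), for 0.2 s.
2. the extractor is off too (red button on the yellow box latched in) (value of joint each of polisher_stop, extractor_stop above 0.006 m), for 0.2 s.
At the end, for the whole second after the job is handed in: The red buttons of the blue and the yellow starter are latched in (more than 6 mm of their 8 mm travel), the red button of the white starter is still out (under 2 mm), and every loose thing is at rest within 15 mm of where it was (all of step 2 and value of joint compressor_stop below 0.002 m and not (distance of any of polish_can, punch_pot, hammer, compound_bar, rivet_jar, tin_plaque from where it was at the start of the episode above 0.015 m) and linear speed of each of polish_can, punch_pot, hammer, compound_bar, rivet_jar, tin_plaque below 0.02 m/s); the robot touches nothing.
It fails at once if the extractor is switched off before the polisher is off (value of joint extractor_stop above 0.006 m and not (value of joint polisher_stop above 0.006 m)).
It fails at once if the white starter box or a button on it is touched (over 0.5 N) (contact force between any of the fingers, the arm and compressor_starter above 0.5 N).
It fails at once if a green button is touched (over 0.5 N) (contact force between any of the fingers, the arm and polisher_start above 0.5 N or contact force between any of the fingers, the arm and extractor_start above 0.5 N).
It fails at once if a starter is pressed with more than 30 N (contact force between any of the fingers, the arm and polisher_starter above 30 N or contact force between any of the fingers, the arm and extractor_starter above 30 N).
It fails at once if a loose thing is moved more than 15 mm, lifted or knocked over (distance of any of polish_can, punch_pot, hammer, compound_bar, rivet_jar, tin_plaque from where it was at the start of the episode above 0.015 m).
It also fails if it takes over 38 s, if anything falls off the work surface, if the arm or the gripper's body presses on something with over 40 N, if the wrist force passes 120 N, or if a joint passes its speed limit or range.

ROBOT

A 6-joint arm with a two-finger parallel gripper is mounted at the origin on the work surface. World frame = base frame: x ahead of the robot, y to its left, z up, the work surface at z = 0. Lengths are in m, angles in degrees, forces in N, time in s.
With the tool pointing down it reaches from about 0.325 to 0.85 m from the base axis. Payload 15.5 kg.
Tool frame: the origin (TCP) lies at the very end of the fingers, on their centre line; the grasp point (between the pads) lies 19 mm behind it; z points along the fingers, y is the line along which they close (so a half turn about z gives the same grasp; the last joint's range is limited). The gripper opens to 91 mm and grips with 3 to 60 N. Pads are 32 mm wide; open, the fingers measure 118 mm over their backs; the gripper's body (76 mm by 178 mm) begins 60 mm behind the grasp point.
Start: joints at [-72.794, 28.281, 77.091, -0, 74.628, -5.472], TCP at [0.241, -0.577, 0.214] pointing down, gripper open.
Joint ranges: [-166.48, 166.48], [-47.26, 123.95], [12.59, 153.08], [-70.14, 250.14], [6.76, 159.57], [-176.63, 176.63]. Speed limits (degrees/s): [108.29, 108.29, 147.25, 172.46, 172.46, 172.46].

INTERFACE

Orientations are given as [roll, pitch, yaw] about the fixed x, y, z axes, in that order (R = Rz(yaw) Ry(pitch) Rx(roll)).
In Python, from rig import arm gives the robot as it stands.
- The arm moves only by the tool carry_out, never from a script. Its argument "motion" is a list of rows, each a list of 5 numbers: the shift along the world's x, y, z as a fraction of full scale, then the turn about the world's z as a fraction of full scale, then the closure, from -1 (fully open) to 1 (shut). In form: [[tx, ty, tz, spin, claw], ...]. A call has 1 to 20 rows; each row is the pose to reach, as a shift and turn from the pose commanded when the call began; what a row does not reach only later rows make up. Full scale, the value 1, is 250 mm for a shift and 0.5 rad for a turn. A row lasts 1/8 s, in which the tool goes at most 62.5 mm and 10.7 degrees, less where a joint would pass 70% of its speed; a pose out of reach is approached as far as the arm can. A call with a number of a shift or a turn outside -1 to 1 is refused whole. A call with a gripper value outside its range is refused whole. The fingers move at their own pace and stop on an object; "grip_force" is the grip in N (left out, the last holds). Time passes only in rows, so rows that repeat a pose let the fingers close. It gives the time, the measured TCP pose, the force, the opening and the grip force at its end, in the units of the state.
- arm.get_state(): the state, without advancing time (a new reading comes with each control period).
- arm.camera(name): name is "scene" or "top" or "wrist"; returns the picture (480x640x3 uint8, red, green, blue); there is no depth.
- arm.camera_params(name): a dict with "intrinsics" (3x3 intrinsics, pixels), "D" ([k1, k2, p1, p2, k3] as OpenCV has them; the pictures are not rectified), "origin" and "orientation" of the camera in the world; the wrist camera has in their place "mount" (4x4, takes a point from camera to tool coordinates, whose origin is the TCP and whose axes are the flange's). Camera axes: x right, y down, z forward; pixel columns grow to the right and rows downward; lengths in m; the calibration is good to about 2 mm. A picture is of the moment at which its call begins: read the wrist's pose just before it. camera_params takes no time and is no camera call.
- arm.close_job(): hands the job in; it is judged then, once.
The state is a dict: "time": time; "joint_positions": joint angles; "dq": joint speeds; "joint_torque": joint torques, N m; "tool_pos": TCP position; "orientation": TCP orientation; "contact_force": force on the tool from outside, world axes, zero at the start; "ft_torque": the same for the moment, N m; "gripper_width": opening from 0.0 (shut) to 1.0 (fully open); "grip_force": force on a finger pad.
Only numpy, scipy, OpenCV 4.12 (cv2) and the standard library are available. Lean on these libraries where they do the work, as an engineer would, in place of code of your own. Each camera call takes 0.05 s, during which the arm holds its last target. There are 200 camera calls.

## Working session

There is one attempt and no reset: what is moved stays moved. The work goes in short steps, Python scripts to look and compute and a tool call to move; the robot and the scene stay as the last step left them, time stands still between calls to the robot, and variables do not carry over. Pictures are saved under pics/ and viewed, at most 10 in all, crops included, and the job is handed in when it is done.

Besides the shell and the picture viewer there is one more tool, called after "Call:" by a JSON object that holds its "name" and its "arguments". carry_out: Moves the arm, as the interface text tells. Its arguments: {"type":"object","properties":{"motion":{"type":"array"},"grip_force":{"type":"number"}},"required":["motion"]}

```bash
mkdir -p pics && python3 - <<'E'
from rig import arm
import cv2,json
for n in("top","scene"):
    im=arm.camera(n); cv2.imwrite(f"pics/{n}0.png",im[:,:,::-1]); 
    p=arm.camera_params(n); print(n,p)
s=arm.get_state();print(s)
print(arm.camera_params("wrist"))
E
```

```text
top {'intrinsics': array([[512.60437829,   0.        , 321.6671727 ],
       [  0.        , 512.60437829, 238.00482025],
       [  0.        ,   0.        ,   1.        ]]), 'D': array([0.01574173, 0.        , 0.        , 0.        , 0.        ]), 'origin': array([0.46840391, 0.01440405, 1.21242057]), 'orientation': array([-173.49978886,   -1.58685529,  -91.2470211 ])}
scene {'intrinsics': array([[589.37509293,   0.        , 317.55710378],
       [  0.        , 589.37509293, 237.9242899 ],
       [  0.        ,   0.        ,   1.        ]]), 'D': array([-0.08636972,  0.        ,  0.        ,  0.        ,  0.        ]), 'origin': array([ 1.15382697, -0.6393849 ,  0.77152511]), 'orientation': array([-128.41072418,   -1.06763627,   41.66901686])}
{'time': 0.1, 'joint_positions': array([-7.27947329e+01,  2.83117439e+01,  7.71232580e+01,  7.58739966e-05,
        7.46282003e+01, -5.47170139e+00]), 'dq': array([ 0.06024179, -0.11727789, -0.09538125,  0.0443304 ,  0.07497274,
        0.054385  ]), 'joint_torque': array([ 1.43918620e-03, -8.80243063e+01, -3.82546270e+01,  7.07417680e-02,
    
[... 255 characters left out ...]
ay([-0.01022693, -0.00020583,  0.03225108]), 'grip_force': 0.0, 'gripper_width': 0.9986584867649011}
{'intrinsics': array([[426.91293423,   0.        , 317.14958528],
       [  0.        , 426.91293423, 245.43328253],
       [  0.        ,   0.        ,   1.        ]]), 'D': array([-0.07310187,  0.        ,  0.        ,  0.        ,  0.        ]), 'mount': array([[-1.63649855e-05, -9.57848088e-01, -2.87275199e-01,
         8.16945131e-02],
       [ 9.99999960e-01,  6.58848534e-05, -2.76642976e-04,
         9.91164095e-04],
       [ 2.83909030e-04, -2.87275192e-01,  9.57848048e-01,
        -1.70503916e-01],
       [ 0.00000000e+00,  0.00000000e+00,  0.00000000e+00,
         1.00000000e+00]])}
```

View pics/top0.png

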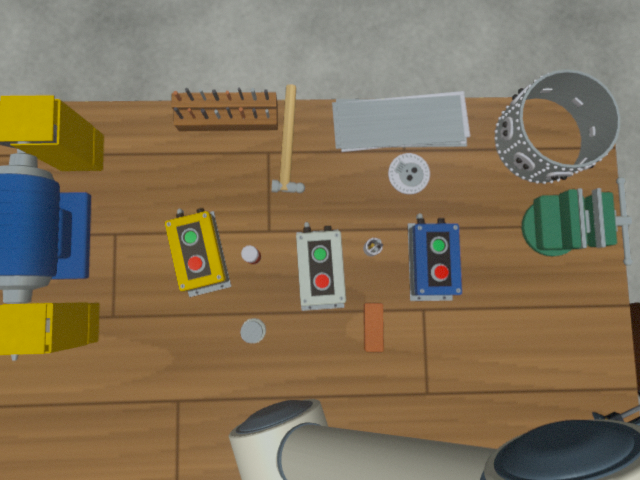

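View pics/scene0.png

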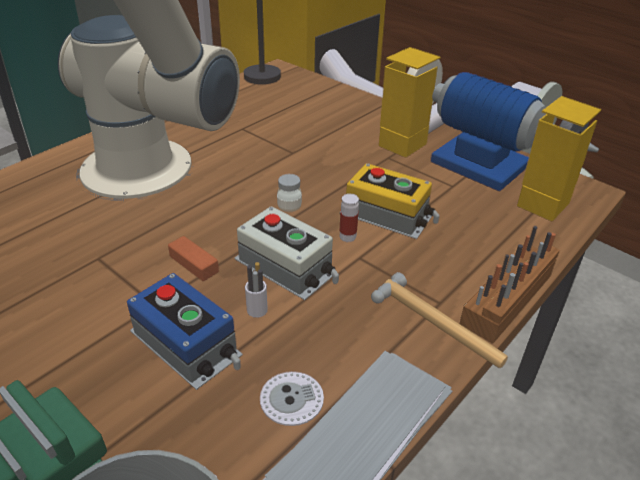

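The top view shows the blue box's red button at (441,272), the yellow's at (196,263) and the white's at (321,281). In the scene view they are at (166,293), (377,174) and (271,221) respectively.

```bash
cat > h.py <<'E'
import numpy as np,cv2
from scipy.spatial.transform import Rotation as R
def pose(p,s=None):
    if "mount" in p:
        T=np.eye(4);T[:3,:3]=R.from_euler("xyz",s["orientation"],degrees=True).as_matrix();T[:3,3]=s["tool_pos"]
        T=T@p["mount"];return T[:3,:3],T[:3,3]
    return R.from_euler("xyz",p["orientation"],degrees=True).as_matrix(),p["origin"]
def back(p,uv,z,s=None):
    M,o=pose(p,s);q=cv2.undistortPoints(np.array([[uv]],float),p["intrinsics"],p["D"])[0,0]
    d=M@np.r_[q,1];return o+d*(z-o[2])/d[2]
def blobs(im,col):
    h=cv2.cvtColor(im,cv2.COLOR_RGB2HSV);H,S,V=cv2.split(h)
    m=((S>170)&(V>120)&((H<6)|(H>174))) if col=="r" else ((S>130)&(V>90)&(H>50)&(H<85))
    n,l,st,c=cv2.connectedComponentsWithStats(m.astype(np.uint8))
    return [(c[i].round(1),st[i,4],st[i,:4]) for i in range(1,n) if 60<st[i,4]<8000]
E
python3 - <<'E'
from rig import arm
from h import *
for n in("top","scene"):
    im=cv2.imread(f"pics/{n}0.png")[:,:,::-1].copy();p=arm.camera_params(n)
    for c,z in(("r",.101),("g",.088)):
        for b in blobs(im,c): print(n,c,b[0],b[1],b[2],back(p,b[0],z).round(4))
E
```

```text
top r [194.7 262.9] 131 [188 257  14  13] [0.5455 0.2556 0.101 ]
top r [441.1 271.6] 130 [435 266  14  12] [ 0.5159 -0.2778  0.101 ]
top r [321.8 280.7] 122 [316 275  13  13] [ 0.5015 -0.0174  0.101 ]
top g [610.1 232. ] 100 [606 219   9  26] [ 0.5974 -0.6648  0.088 ]
top g [190.  236.8] 99 [185 232  11  11] [0.6039 0.269  0.088 ]
top g [438.4 245. ] 104 [433 240  12  11] [ 0.5754 -0.2781  0.088 ]
top g [319.7 253.8] 106 [314 248  12  12] [ 0.561  -0.0144  0.088 ]
scene r [377.1 171.6] 77 [371 168  13   8] [0.542  0.2592 0.101 ]
scene r [271.9 218.9] 110 [265 215  15   9] [ 0.4984 -0.0151  0.101 ]
scene r [165.5 291.1] 184 [157 285  18  13] [ 0.5116 -0.2747  0.101 ]
scene g [189.3 314.7] 103 [182 311  16   9] [ 0.5714 -0.275   0.088 ]
```

Call:
{"name": "carry_out", "arguments": {"motion": [[0.11,0.12,0.08,0,1],[0.22,0.24,0.08,0,1],[0.33,0.36,0.08,0,1],[0.44,0.48,0.08,0,1],[0.55,0.6,0.08,0,1],[0.66,0.72,0.08,0,1],[0.77,0.84,0.08,0,1],[0.88,0.96,0.08,0,1],[0.88,0.96,0.08,0,1],[0.88,0.96,0.08,0,1],[0.88,0.96,0.08,0,1]], "grip_force": 10}}

```text
time: 1.48
tool_pos: [0.4603, -0.3374, 0.2338]
orientation: [-180.0, 0.0, 22.6]
contact_force: [-0.6, 0.2, -0.5]
gripper_width: 0.003
grip_force: 0.0
```

```bash
python3 - <<'E'
from rig import arm
from h import *
s=arm.get_state();im=arm.camera("wrist");cv2.imwrite("pics/w1.png",im[:,:,::-1]);p=arm.camera_params("wrist")
print({k:s[k] for k in("time","tool_pos","orientation","gripper_width","contact_force")})
for c,z in(("r",.104),("g",.088)):
    for b in blobs(im,c): print(c,*b,back(p,b[0],z,s).round(4))
E
```

```text
{'time': 1.475, 'tool_pos': array([ 0.46033108, -0.33738292,  0.23381879]), 'orientation': array([-1.79993626e+02,  1.58488895e-02,  2.26166537e+01]), 'gripper_width': 0.003350712711337463, 'contact_force': array([-0.64480418,  0.15553272, -0.45478898])}
r [277.4 136.1] 255 [250 109  38  44] [ 0.5147 -0.2862  0.104 ]
g [304.9  48.8] 746 [282  29  37  40] [ 0.5759 -0.2811  0.088 ]
```

View pics/w1.png

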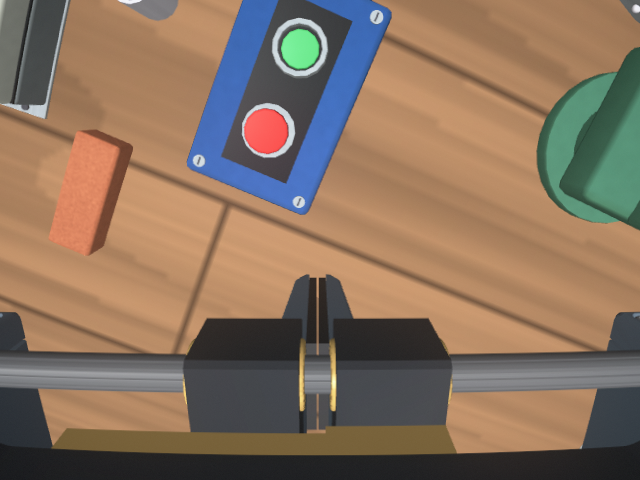

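The wrist view shows the blue box, with the red top face centred near (266,130) and the green at (300,49). My mask caught only part of the red disc, so I'll loosen it.

```bash
sed -i 's/(S>170)&(V>120)/(S>150)\&(V>190)/' h.py && python3 - <<'E'
from rig import arm
from h import *
im=cv2.imread("pics/w1.png")[:,:,::-1].copy();p=arm.camera_params("wrist");s=arm.get_state()
print(cv2.cvtColor(im,cv2.COLOR_RGB2HSV)[130,266])
for b in blobs(im,"r"): print(*b,back(p,b[0],.104,s).round(4))
print(back(p,(266.5,130),.104,s).round(4),back(p,(300,49),.088,s).round(4),s["tool_pos"])
E
```

```text
[  1 164 253]
[265.7 130.8] 1491 [245 109  43  45] [ 0.515  -0.2775  0.104 ]
[ 0.5157 -0.2778  0.104 ] [ 0.5745 -0.278   0.088 ] [ 0.46035361 -0.3373814   0.23384251]
```

Call:
{"name": "carry_out", "arguments": {"motion": [[0.11,0.12,0,0,1],[0.22,0.24,0,0,1],[0.22,0.24,-0.12,0,1],[0.22,0.24,-0.24,0,1],[0.22,0.24,-0.36,0,1],[0.22,0.24,-0.44,0,1],[0.22,0.24,-0.48,0,1],[0.22,0.24,-0.48,0,1],[0.22,0.24,-0.48,0,1]]}}

```text
time: 2.65
tool_pos: [0.5163, -0.2771, 0.1147]
orientation: [179.9, -0.0, 22.7]
contact_force: [0.8, -0.3, 0.2]
gripper_width: 0.006
grip_force: 0.0
```

Call:
{"name": "carry_out", "arguments": {"motion": [[0,0,-0.02,0,1],[0,0,-0.035,0,1],[0,0,-0.045,0,1],[0,0,-0.055,0,1],[0,0,-0.065,0,1],[0,0,-0.072,0,1],[0,0,-0.076,0,1],[0,0,-0.076,0,1],[0,0,-0.076,0,1]]}}

```text
time: 3.78
tool_pos: [0.5159, -0.2767, 0.0952]
orientation: [180.0, -0.0, 22.7]
contact_force: [-2.0, 1.2, 7.9]
gripper_width: 0.006
grip_force: 3.9
```

Call:
{"name": "carry_out", "arguments": {"motion": [[0,0,0.1,0,1],[0,0,0.25,0,1],[0,0,0.4,0,1],[0,0,0.56,0,1],[-0.02,0.15,0.6,0,1],[-0.04,0.3,0.6,0,1],[-0.06,0.45,0.6,0,1],[-0.08,0.6,0.6,0,1],[-0.1,0.75,0.6,0,1],[-0.12,0.9,0.6,0,1],[-0.12,1.0,0.6,0,1],[-0.12,1.0,0.6,0,1]]}}

```text
time: 5.28
tool_pos: [0.4858, -0.0254, 0.2449]
orientation: [-180.0, -0.0, 22.8]
contact_force: [-0.3, -0.8, 0.4]
gripper_width: 0.006
grip_force: 0.0
```

```bash
python3 - <<'E'
from rig import arm
from h import *
a=arm.camera("top");b=arm.camera("scene");s=arm.get_state()
cv2.imwrite("pics/c1.png",np.hstack([cv2.resize(a[200:330,380:500],None,fx=3,fy=3),cv2.resize(b[250:380,110:250],None,fx=3,fy=3)])[:,:,::-1]);print(s["tool_pos"])
E
```

```text
[ 0.48604911 -0.02689719  0.24490204]
```

View pics/c1.png

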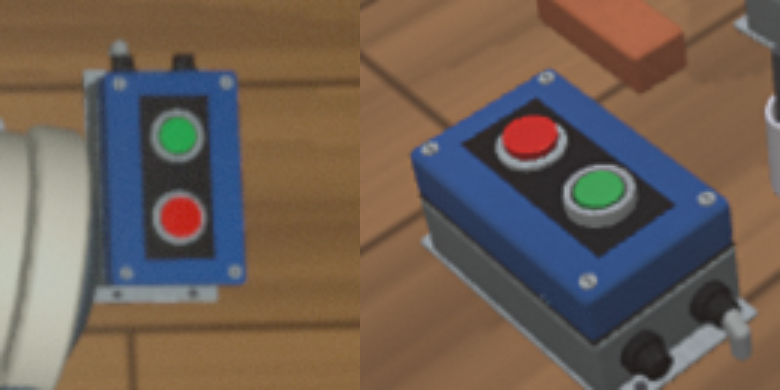

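The crops show the blue box latched: the green face (598,185) now stands flush with its guard ring and the red head (530,135) sits low on its bezel. Next I'll go over to the yellow box.

Call:
{"name": "carry_out", "arguments": {"motion": [[0,0.15,0,0,1],[0,0.3,0,0,1],[0,0.45,0,0,1],[0,0.6,0,0,1],[0,0.75,0,0,1],[0,0.85,0,0,1],[0,0.85,0,0,1],[0,0.85,0,0,1],[0,0.85,0,0,1]]}}

```text
time: 6.5
tool_pos: [0.4862, 0.1848, 0.2449]
orientation: [180.0, 0.0, 22.6]
contact_force: [-0.4, 0.3, 0.4]
gripper_width: 0.007
grip_force: 0.0
```

```bash
python3 - <<'E'
from rig import arm
from h import *
s=arm.get_state();im=arm.camera("wrist");cv2.imwrite("pics/w2.png",im[:,:,::-1]);p=arm.camera_params("wrist")
print(s["tool_pos"],s["time"])
for c,z in(("r",.104),("g",.088)):
    for b in blobs(im,c): print(c,*b,back(p,b[0],z,s).round(4))
E
```

```text
[0.48615572 0.18476965 0.24490183] 6.5
r [255.2 118.9] 1397 [235  98  41  43] [0.5448 0.2555 0.104 ]
r [550.1 306.6] 887 [533 290  35  34] [ 0.5007 -0.0162  0.104 ]
g [275.   32.4] 678 [253  15  36  39] [0.6053 0.2657 0.088 ]
g [576.2 235.7] 609 [563 221  27  30] [ 0.5604 -0.0149  0.088 ]
```

View pics/w2.png

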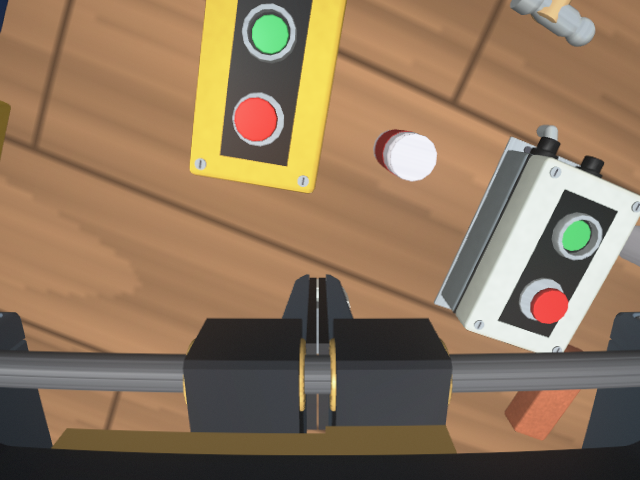

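The yellow box's red button is at (255,119), which puts it at x 0.545, y 0.2555. The can and the white box are well clear of it.

Call:
{"name": "carry_out", "arguments": {"motion": [[0.12,0.14,0,0,1],[0.235,0.28,0,0,1],[0.235,0.28,-0.13,0,1],[0.235,0.28,-0.26,0,1],[0.235,0.28,-0.4,0,1],[0.235,0.28,-0.49,0,1],[0.235,0.28,-0.52,0,1],[0.235,0.28,-0.52,0,1],[0.235,0.28,-0.52,0,1]]}}

```text
time: 7.68
tool_pos: [0.5453, 0.2559, 0.116]
orientation: [180.0, -0.1, 22.7]
contact_force: [1.1, 0.4, 0.6]
gripper_width: 0.008
grip_force: 0.0
```

Call:
{"name": "carry_out", "arguments": {"motion": [[0,0,-0.02,0,1],[0,0,-0.035,0,1],[0,0,-0.045,0,1],[0,0,-0.055,0,1],[0,0,-0.065,0,1],[0,0,-0.075,0,1],[0,0,-0.081,0,1],[0,0,-0.081,0,1],[0,0,-0.081,0,1]]}}

```text
time: 8.8
tool_pos: [0.5448, 0.2559, 0.095]
orientation: [180.0, -0.0, 22.7]
contact_force: [-3.0, -0.4, 8.6]
gripper_width: 0.008
grip_force: 4.1
```

The 8.6 N at 1 mm of overtravel means it has latched, so I'll draw clear and check.

Call:
{"name": "carry_out", "arguments": {"motion": [[0,0,0.1,0,1],[0,0,0.25,0,1],[0,0,0.4,0,1],[0,0,0.6,0,1],[-0.15,-0.15,0.7,0,1],[-0.3,-0.3,0.8,0,1],[-0.4,-0.4,0.8,0,1],[-0.4,-0.4,0.8,0,1],[-0.4,-0.4,0.8,0,1],[-0.4,-0.4,0.8,0,1]]}}

```text
time: 10.05
tool_pos: [0.4453, 0.1563, 0.2944]
orientation: [-180.0, 0.0, 22.7]
contact_force: [-0.7, -0.5, 0.2]
gripper_width: 0.008
grip_force: 0.0
```

```bash
python3 - <<'E'
from rig import arm
from h import *
b=arm.camera("scene");s=arm.get_state()
cv2.imwrite("pics/c2.png",cv2.resize(b[130:430,110:450],None,fx=2,fy=2)[:,:,::-1]);print(s["tool_pos"],s["time"],s["contact_force"])
E
```

```text
[0.44519242 0.15630011 0.29434691] 10.1 [ 0.33500462  0.02928841 -0.45879002]
```

View pics/c2.png

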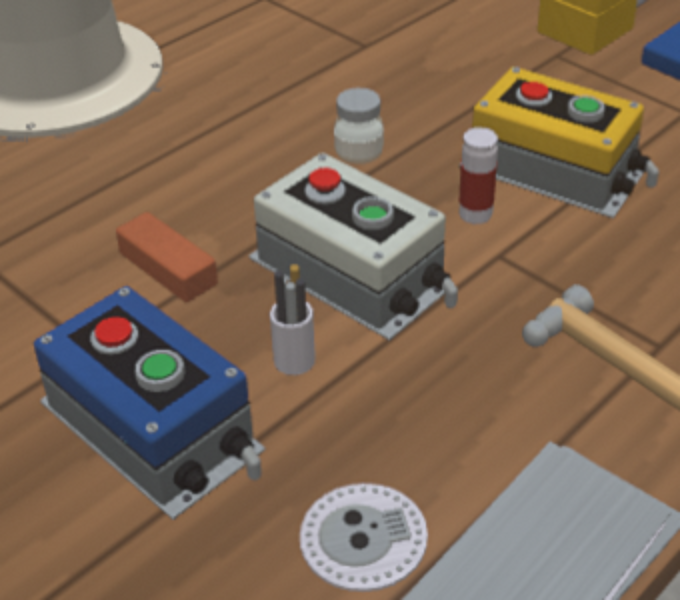

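The blue box (114,334) and the yellow box (534,92) both have red low and green out. The white one is unchanged, with its red still out at (324,180), and the loose things are where they were. The hand is clear, so I'll hand the job in.

```bash
python3 -c "
from rig import arm
print(arm.close_job())"
```

```text
the job is handed in; nothing more can be done
None
```

I switched off the polisher first and then the extractor; the last picture shows both red buttons latched in, the compressor's still out and nothing else moved. The hand is clear and the job is handed in, but no verdict came back.

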